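Shut the balance's draught shield and tare the dish

TASK

The empty weighing dish is standing on the pan of the goldsmith's balance: get it tared. Gently push the glass top pane and the glass side pane of the draught shield fully shut, and then, with both shut, press the wide tare bar on the front panel right down and let it go. Leave the dish as it stands on the pan, do not press the two small round keys, and do not disturb anything else on the bench.

Things in the scene. Friction and masses are not known exactly. Their poses are not given: they have to be found in the camera images.
- balance: Fixed balance, white, 300 mm deep (x), 200 mm wide (y), turned up to 0.25 rad. Origin: centre of its underside, on the bench; x from its front to its back, y to its left, z up. The front 105 mm is a grey panel rising backwards at 0.207 rad (48 to 70 mm high): flat display, and nearer the front a row of three black keys. Behind it the glass draught shield.
- shield_top (a point): Centre of the draught shield's top, 200 mm over the bench. The shield is a glass box with aluminium edges on the balance: 180 mm (x) by 170 mm (y), from z 70 to 200 mm. Front, back and left (+y) panes are fixed. The top pane and the right (-y) side pane slide back (+x) to open and then stick out behind; each has grey edges and one grey grip.
- pan_top (a point): Centre of the round steel pan's upper face, inside the glass box, 86 mm over the bench; the pan is 110 mm across.
- top_pane (a joint): How far the top pane is open, m: 0 shut (end stop), larger towards the balance's back (+x), at most 0.115. Slides stiffly (1.5 N plus 4 N per m/s) and stays where it is left. 0.25 kg.
- top_grip (a point): Middle of the top pane's grip, an upright grey bar 10 mm thick (x), 60 mm long (y), 22 mm high, on the pane near its front edge: the glass is 11 mm below this point, the bar's top 11 mm above. In the balance's frame: x -28 mm + joint value, y 0, z 217 mm. Free on both sides, so it can be pushed from behind.
- side_pane (a joint): How far the right-hand side pane is open, m: 0 shut (end stop), larger towards the balance's back (+x), at most 0.115. Slides stiffly (1.5 N plus 4 N per m/s) and stays where it is left. 0.25 kg.
- side_grip (a point): Middle of the upper end of the side pane's grip, an upright grey fin 10 mm thick (x), standing out 30 mm (y) from the pane's outer face; this point is 15 mm from that face, and the fin reaches 70 mm down from it. In the balance's frame: x -28 mm + joint value, y -107 mm, z 190 mm. The top pane's upper face is 16 mm higher. Free on both sides.
- tare_key (a joint): How far the tare bar is pressed, m: 0 up, 0.004 fully down (end stop). Sprung: moves from about 2.3 N, fully down at about 4.5 N, comes up when let go. It moves square to the sloping panel, almost straight down.
- tare_top (a point): Centre of the tare bar's top face: black, 18 mm (along the slope) by 46 mm (along the balance's y), 8 mm proud of the panel (4 mm when pressed). In the balance's frame: x -124 mm, y -45 mm, z 62 mm. The only wide key. The shield's front pane stands 84 mm behind it and 138 mm higher.
- unit_key (a joint): How far the small round key (14 mm across, 8 mm proud) at the balance's y +40 mm, in the row of the tare bar, is pressed, m: 0 up, 0.004 down. Not to be pressed.
- power_key (a joint): The same for the small round key at the balance's y +72 mm. Not to be pressed.
- dish: Empty round aluminium weighing dish, 64 mm across, 14 mm high, about 40 g, loose on the pan inside the glass box. Origin: centre of its underside. Stays as it is.
- weight: Loose brass calibration weight with a knob, 32 mm across, 46 mm high, standing on the bench just to the right of the balance, well below the side grip. Origin: centre of its underside. Stays as it is.
- ring_clamp: Loose wooden ring clamp with a steel collar, 130 mm long (x), 30 mm wide, 24 mm high, on the bench to the left of the balance. Origin: on its underside near the middle.
- bench_block: Loose square steel block, 75 x 75 x 22 mm, on the bench. Origin: centre of its underside.
- charcoal_block: Loose black soldering block, 110 x 65 x 32 mm, on the bench. Origin: centre of its underside.
- hammer: Loose hammer, 240 mm long (x, handle to -x), lying on the bench to the right. Origin: centre of its underside.
- bottle: Loose clear water bottle with a cap, 64 mm across, 190 mm high, standing on the bench to the left. Origin: centre of its underside.
- pliers: Loose pliers, 115 mm long (x), 40 mm wide, 12 mm high, lying on the bench to the left. Origin: on the underside near the rivet.
Mind the look-alikes: they are no part of the job. What is meant by the dish is not blue or green, and is the larger of those in its own colour.

How it is judged (in metres and radians):
On the way, in this order (a step that is already met when the one before it is completed fails the run):
1. top pane and side pane both pushed fully shut (value of joint each of top_pane, side_pane below 0.003 m), for 0.2 s.
2. tare bar pressed down with both panes shut (all of step 1 and value of joint tare_key above 0.003 m), for 0.1 s.
At the end, for the whole second after the job is handed in: Both panes are within 3 mm of shut, the tare bar has come up again (within 1 mm), and the dish lies flat and at rest on the pan within 10 mm of where it stood (all of step 1 and value of joint tare_key below 0.001 m and distance of dish from where it was at the start of the episode below 0.01 m and angle between dish's own z axis and vertical below 0.1 rad and linear speed of dish below 0.02 m/s); the robot touches nothing.
It fails at once if the tare bar is pressed while a pane is open by more than 6 mm (value of joint tare_key above 0.002 m and value of joint any of top_pane, side_pane above 0.006 m).
It fails at once if one of the small round keys is pressed by more than 2 mm (value of joint any of unit_key, power_key above 0.002 m).
It fails at once if a pane is slammed (faster than 0.5 m/s) or the balance is pushed with more than 40 N (velocity of joint any of top_pane, side_pane below -0.5 m/s or contact force between any of the arm, the fingers and balance above 40 N).
It fails at once if the dish is shifted or lifted by more than 10 mm (distance of dish from where it was at the start of the episode above 0.01 m).
It fails at once if another thing on the bench is shifted, lifted or knocked over (moved by more than 25 mm) (distance of any of weight, ring_clamp, bench_block, charcoal_block, hammer, bottle, pliers from where it was at the start of the episode above 0.025 m).
It also fails if it takes over 51 s, if anything falls off the work surface, if the arm or the gripper's body presses on something with over 40 N, if the wrist force passes 120 N, or if a joint passes its speed limit or range.

ROBOT

A 6-joint arm with a two-finger parallel gripper is mounted at the origin on the work surface. World frame = base frame: x ahead of the robot, y to its left, z up, the work surface at z = 0. Lengths are in mm, angles in rad, forces in N, time in s.
With the tool pointing down it reaches from about 275 to 725 mm from the base axis. Payload 5.6 kg.
Tool frame: the origin (TCP) lies at the very end of the fingers, on their centre line; the grasp point (between the pads) lies arm.pinch_z behind it (arm.pinch_z is the distance from the TCP to the grasp point, in mm); z points along the fingers, y is the line along which they close (so a half turn about z gives the same grasp; the last joint's range is limited). The gripper opens to 85 mm and grips with 20 to 120 N. Pads are 22 mm wide; open, the fingers measure 114 mm over their backs; the gripper's body (76 mm by 85 mm) begins 54 mm behind the grasp point. The pads swing forward as they close: fully open they stand 13 mm farther back than shut.
Start: joints at [1.56, 0.255, 0.108, 0, -1.424, -0.285], TCP at [160.3, 526.115, 231.283] pointing down, gripper open.
Joint ranges: [-2.95, 2.95], [-1.21, 1.97], [-1.09, 1.5], [-2.87, 1.71], [-2.94, -0.07], [-3.05, 3.05]. Speed limits (rad/s): [2.57, 2.57, 3.14, 3.14, 3.14, 3.14].

INTERFACE

Orientations are given as a unit quaternion [x, y, z, w].
In Python, from station import arm gives the robot as it stands.
- The arm moves only by the tool apply_moves, never from a script. Its argument "steps" is a list of rows, each a list of 7 numbers: the opening, from 0 (shut) to 1 (fully open), then the shift along the tool's x, y, z in cm, then the turn, a rotation vector about the tool's x, y, z in degrees. A call has 1 to 20 rows; each row shifts and turns the commanded pose from where the row before left it, along the tool's axes as they then stand; what a row does not reach is not made up. A row lasts 1/8 s, in which the tool goes at most 62.5 mm and 10.7 degrees, less where a joint would pass 70% of its speed; a pose out of reach is approached as far as the arm can. A call is refused whole if a number of a shift passes 6.25 or a number of a turn 10.7, either way. A call with a gripper value outside its range is refused whole. The fingers move at their own pace and stop on an object; "newtons" is the grip in N (left out, the last holds). Time passes only in rows, so rows that do not move let the fingers close. It gives the time, the measured TCP pose, the force, the opening and the grip force at its end, in the units of the state.
- arm.get_obs(): the state, without advancing time (a new reading comes with each control period).
- arm.camera(name): name is "side" or "top"; returns a dict with "pixels" (420x560x3 uint8, blue, green, red), "fx", "fy", "cx", "cy" (pixels), "pose" (4x4, takes a point from camera to world coordinates). Camera axes: x right, y up, looking along -z (the intrinsics and any distortion apply to the point x, -y, -z); pixel columns grow to the right and rows downward; lengths in mm; the calibration is good to about 2 mm. A picture is of the moment at which its call begins. There is no depth.
- arm.finish_job(): hands the job in; it is judged then, once.
The state is a dict: "time_s": time; "joint_pos": joint angles; "dq": joint speeds; "tau": joint torques, N m; "eef_pos": TCP position; "ee_rot": TCP orientation; "ft_force": force on the tool from outside, world axes, zero at the start; "ft_torque": the same for the moment, N m; "grip_width": finger opening in mm; "grasp_force": force on a finger pad.
Only numpy, scipy, OpenCV 4.12 (cv2) and the standard library are available. Lean on these libraries where they do the work, as an engineer would, in place of code of your own. Each camera call takes 0.05 s, during which the arm holds its last target. There are 200 camera calls.

## Working session

There is one attempt and no reset: what is moved stays moved. The work goes in short steps, Python scripts to look and compute and a tool call to move; the robot and the scene stay as the last step left them, time stands still between calls to the robot, and variables do not carry over. Pictures are saved under pics/ and viewed, at most 10 in all, crops included, and the job is handed in when it is done.

Besides the shell and the picture viewer there is one more tool, called after "Request:" in YAML: its name, and indented under it one key for each argument. apply_moves: Moves the arm, as the interface text tells. Its arguments: {"type":"object","properties":{"steps":{"type":"array","items":{"type":"array","items":{"type":"number"}}},"newtons":{"type":"number"}},"required":["steps"]}

```bash
mkdir -p pics; ls; cat > h.py <<'E'
import numpy as np, cv2
from station import arm
def cam(n):
    c=arm.camera(n); return c
def ray(c,u,v):
    P=np.array(c['pose'])
    K=np.array([[c['fx'],0,c['cx']],[0,c['fy'],c['cy']],[0,0,1]])
    d=np.array(c.get('dist',np.zeros(5)),float)
    p=cv2.undistortPoints(np.array([[[u,v]]],float),K,d)[0,0]
    r=P[:3,:3]@np.array([p[0],-p[1],-1]); return P[:3,3],r
def onz(c,u,v,z):
    o,r=ray(c,u,v); return o+r*(z-o[2])/r[2]
def proj(c,X):
    P=np.array(c['pose']); q=P[:3,:3].T@(np.array(X)-P[:3,3])
    return np.array([c['cx']+c['fx']*q[0]/-q[2], c['cy']-c['fy']*q[1]/-q[2]])
E
python3 - <<'E'
from h import *
for n in('side','top'):
    c=cam(n); cv2.imwrite(f'pics/{n}0.png',c['pixels'])
    print(n,c.keys(),c['fx'],c['fy'],c['cx'],c['cy'],np.round(c['pose'],3).tolist(),{k:v for k,v in c.items() if k not in('pixels','pose')})
o=arm.get_obs();print(o['eef_pos'],o['ee_rot'],o['grip_width'],arm.pinch_z,o['ft_force'])
E
```

```text
pics
side dict_keys(['pixels', 'fx', 'fy', 'cx', 'cy', 'pose']) 496.4173197955709 496.4173197955709 286.37588399992086 204.64511221731485 [[0.994, 0.077, -0.076, 442.729], [-0.108, 0.719, -0.687, -995.863], [0.002, 0.691, 0.723, 1184.822], [0.0, 0.0, 0.0, 1.0]] {'fx': 496.4173197955709, 'fy': 496.4173197955709, 'cx': 286.37588399992086, 'cy': 204.64511221731485}
top dict_keys(['pixels', 'fx', 'fy', 'cx', 'cy', 'pose']) 427.667692597677 427.667692597677 277.5106613982181 210.63771312497744 [[0.006, 0.982, -0.191, 311.384], [-1.0, 0.009, 0.014, 4.277], [0.015, 0.191, 0.981, 1161.328], [0.0, 0.0, 0.0, 1.0]] {'fx': 427.667692597677, 'fy': 427.667692597677, 'cx': 277.5106613982181, 'cy': 210.63771312497744}
[160.15263409 525.69303377 230.49630118] [ 9.89080203e-01 -1.47375805e-01 -8.30114603e-05  8.47432444e-04] 85.16894172972361 18.700000000000003 [ 0.67846028 -0.35644546 -0.34165674]
```

View pics/top0.png

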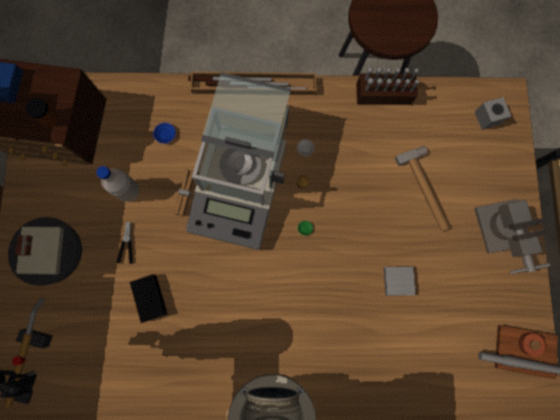

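View pics/side0.png

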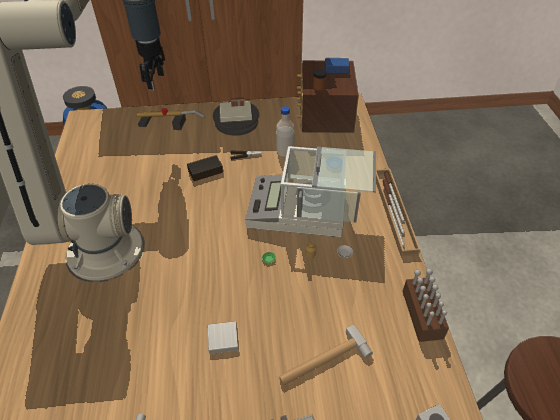

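The top view shows the balance, with keys at about (198..242, 222..233), the top grip near (238,142) and the side grip near (278,177). In the side view the balance is at (250–375, 150–235). Dishes: grey on the pan at top (243,165), a smaller grey one on the bench (305,147), green (306,228) and blue (165,133). The one meant is the grey dish on the pan. I'll enlarge both views.

```bash
python3 - <<'E'
import cv2
a=cv2.imread('pics/top0.png')[70:250,180:320]; b=cv2.imread('pics/side0.png')[140:265,240:385]
b=cv2.convertScaleAbs(b,alpha=1.2)
a=cv2.convertScaleAbs(a,alpha=1.8)
cv2.imwrite('pics/tc.png',cv2.resize(a,None,fx=3.3,fy=3.3,interpolation=2))
cv2.imwrite('pics/sc.png',cv2.resize(b,None,fx=4.5,fy=4.5,interpolation=2))
E
```

```text
(no output)
```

View pics/tc.png

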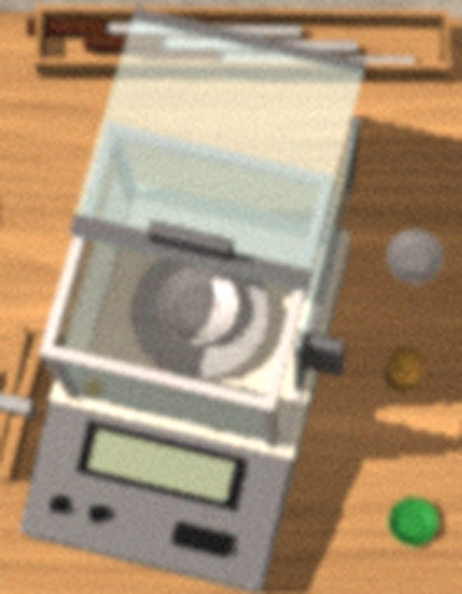

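View pics/sc.png

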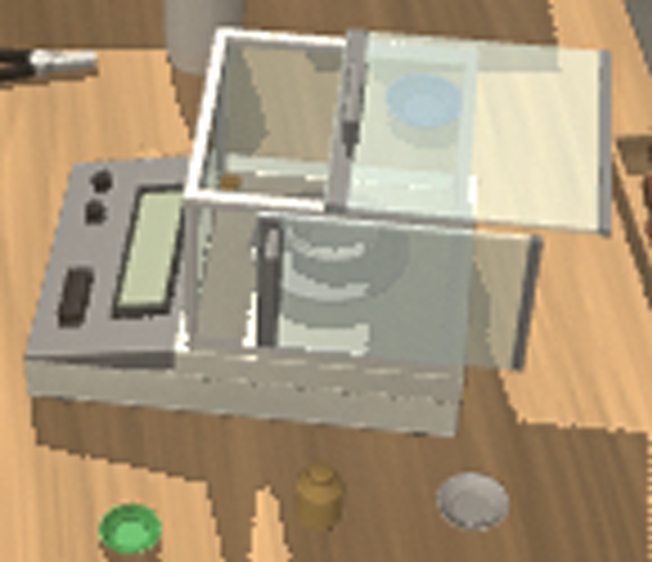

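The enlarged crops confirm the dish: the grey one on the pan at top (238,162) is larger than the grey one on the bench. Top view: tare bar at ~(242,233), small keys at (198,223) and (211,226), top grip at (238,143), side grip at (278,178). Side view: tare bar at (257,206), keys at (263,180) and (261,187).

```bash
cat > m.py <<'E'
from h import *
from scipy.spatial.transform import Rotation as R
C={n:cam(n) for n in('side','top')}
def dark(n,u,v,r,th):
    g=C[n]['pixels'].max(2).astype(float); y0,x0=int(v)-r,int(u)-r
    m=(g[y0:y0+2*r+1,x0:x0+2*r+1]<th).astype(np.uint8)
    k,l,s,ce=cv2.connectedComponentsWithStats(m)
    i=1+np.argmax(s[1:,4]); return ce[i]+[x0,y0],s[i,4]
def tri(a,b):
    (o1,r1),(o2,r2)=ray(C['top'],*a),ray(C['side'],*b)
    t=np.linalg.lstsq(np.c_[r1,-r2],o2-o1,rcond=None)[0]
    p,q=o1+t[0]*r1,o2+t[1]*r2; return (p+q)/2,np.linalg.norm(p-q)
pix={'tare':((241.8,233.3),(256.7,206),10),'unit':((210.6,225.8),(261.1,186.9),4),'power':((198.5,222.7),(262.7,180.4),4)}
loc={'tare':(-124,-45,62),'unit':(-124,40,62),'power':(-124,72,62)}
A=[];B=[]
for k,(a,b,r) in pix.items():
    pa,na=dark('top',*a,r,60);pb,nb=dark('side',*b,r,70)
    X,e=tri(pa,pb); Z=onz(C['top'],*pa,61); Z2=onz(C['side'],*pb,61)
    print(k,pa.round(1),na,pb.round(1),nb,X.round(1),e.round(1),Z.round(1),Z2.round(1))
    A.append(loc[k]);B.append((Z+Z2)/2)
for nm,a,b,z in(('topgrip',(238.2,142.7),(240+350/4.5,140+95/4.5),222),('sidegrip',(277.6,177.6),(240+271/4.5,140+232/4.5),190)):
    X,e=tri(a,b);print(nm,X.round(1),e.round(1),onz(C['top'],*a,z).round(1),onz(C['side'],*b,z).round(1)); 
E
python3 m.py
```

```text
tare [241.4 233.2] 150 [256.3 205.6] 69 [466.4  82.3  55.6] 1.0 [465.1  81.9  61. ] [466.7  77.3  61. ]
unit [210.2 225.2] 36 [260.5 186.7] 14 [486.  163.9  57.3] 0.1 [485.3 163.3  61. ] [485.9 160.1  61. ]
power [198.1 222.6] 36 [262.3 180.1] 15 [493.5 195.9  55.9] 1.4 [491.9 194.9  61. ] [493.9 190.7  61. ]
topgrip [653.4  82.7 222.7] 1.3 [653.   82.6 222. ] [654.2  83.8 222. ]
sidegrip [585.4  -8.5 191.8] 12.3 [579.5  -9.2 190. ] [591.8  -4.3 190. ]
```

Request:
apply_moves:
  steps:
    - [0,0,0,-3,0,0,-1.8]
    - [0,0,0,-3,0,0,-1.8]
    - [0,4,2,0,0,0,0]
    - [0,4,2,0,0,0,0]
    - [0,4,2,0,0,0,0]
    - [0,4,2,0,0,0,0]
    - [0,4,2,0,0,0,0]
    - [0,4,2,0,0,0,0]
    - [0,4,2,0,0,0,0]
    - [0,4,2,0,0,0,0]
    - [0,4,2,0,0,0,0]
    - [0,4,2,0,0,0,0]
    - [0,4,2,0,0,0,0]
    - [0,4,2,0,0,0,0]
    - [0,4,2,0,0,0,0]
    - [0,4,2,0,0,0,0]
    - [0,4,2,0,0,0,0]
    - [0,0,0,0,0,0,0]

```text
time_s: 2.45
eef_pos: [676.3, 93.4, 288.6]
ee_rot: [0.993, -0.118, -0.002, 0.001]
ft_force: [-0.8, 0.6, 0.6]
grip_width: -0.3
grasp_force: 0.0
```

```bash
cat > w.py <<'E'
from h import *
from scipy.spatial.transform import Rotation as R
o=arm.get_obs(); O=np.array([597,95.]);y=-0.233
d=np.array(o['eef_pos'][:2])-O; c,s=np.cos(y),np.sin(y)
M=R.from_quat(o['ee_rot']).as_matrix()
print('bal xy z',(d@[c,s]).round(1),(d@[-s,c]).round(1),round(o['eef_pos'][2],1),'toolx yaw',np.arctan2(M[1,0],M[0,0]).round(3),'z',M[:,2].round(3),'t',o['time_s'],'F',np.round(o['ft_force'],1),o['grip_width'])
E
python3 w.py
```

```text
bal xy z 77.5 16.8 288.6 toolx yaw -0.236 z [-0.003 -0.001 -1.   ] t 2.45 F [-0.8  0.6  0.6] -0.27243332761065875
```

Request:
apply_moves:
  steps:
    - [0,2,1.7,0,0,0,0]
    - [0,0,0,2.5,0,0,0]
    - [0,0,0,2.5,0,0,0]
    - [0,0,0,1.5,0,0,0]
    - [0,0,0,1,0,0,0]
    - [0,0,0,0,0,0,0]
    - [0,0,0,0,0,0,0]

```text
time_s: 3.32
eef_pos: [690.6, 74.7, 217.3]
ee_rot: [0.993, -0.116, 0.001, -0.0]
ft_force: [0.5, 0.0, 0.0]
grip_width: -0.3
grasp_force: 0.0
```

```bash
python3 w.py; python3 - <<'E'
from h import *
t=cam('top')['pixels'][60:220,170:330];s=cam('side')['pixels'][90:250,230:390]
cv2.imwrite('pics/p1.png',cv2.convertScaleAbs(cv2.resize(np.hstack([t,s]),None,fx=2.4,fy=2.4,interpolation=2),alpha=1.4))
E
```

```text
bal xy z 95.8 1.9 217.3 toolx yaw -0.233 z [ 0.001  0.    -1.   ] t 3.325 F [0.5 0.  0. ] -0.26739554457198367
```

View pics/p1.png

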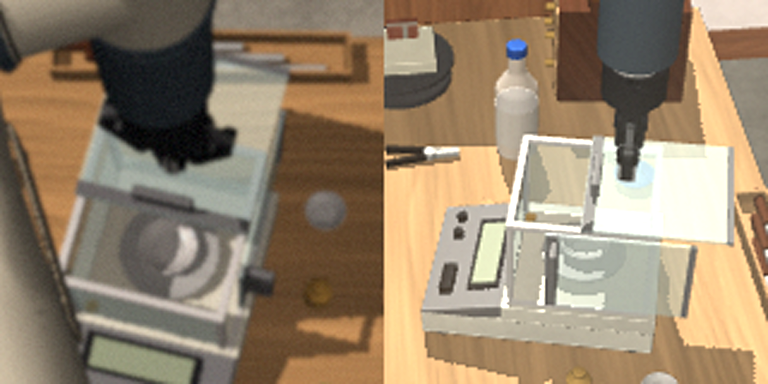

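The crop shows the shut fingers just behind the top grip, at crop (172,160) in the top view and (627,170) in the side view, clear of the glass. Next I push forward.

Request:
apply_moves:
  steps:
    - [0,-1,0,0.3,0,0,0]
    - [0,-1,0,0,0,0,0]
    - [0,-1,0,0,0,0,0]
    - [0,-1,0,0,0,0,0]
    - [0,-1,0,0,0,0,0]
    - [0,-1,0,0,0,0,0]
    - [0,-1,0,0,0,0,0]
    - [0,-1,0,0,0,0,0]
    - [0,-1,0,0,0,0,0]

```text
time_s: 4.55
eef_pos: [602.3, 95.6, 213.6]
ee_rot: [0.993, -0.116, 0.0, -0.0]
ft_force: [2.0, -0.2, 1.1]
grip_width: 0.1
grasp_force: 0.9
```

```bash
python3 w.py
```

```text
bal xy z 5.0 1.8 213.6 toolx yaw -0.233 z [ 0.001  0.    -1.   ] t 4.55 F [ 2.  -0.2  1.1] 0.13436907649072782
```

Request:
apply_moves:
  steps:
    - [0,-0.4,0,0,0,0,0]
    - [0,-0.4,0,0,0,0,0]
    - [0,-0.3,0,0,0,0,0]
    - [0,-0.2,0,0,0,0,0]

```text
time_s: 5.05
eef_pos: [590.1, 98.3, 213.3]
ee_rot: [0.993, -0.116, -0.0, 0.0]
ft_force: [1.7, 0.7, 1.2]
grip_width: 0.3
grasp_force: 0.8
```

Request:
apply_moves:
  steps:
    - [0,-0.2,0,0,0,0,0]
    - [0,-0.2,0,0,0,0,0]

```text
time_s: 5.3
eef_pos: [586.2, 99.2, 213.2]
ee_rot: [0.993, -0.116, -0.0, 0.0]
ft_force: [1.9, 0.1, 0.4]
grip_width: -0.0
grasp_force: 0.8
```

Request:
apply_moves:
  steps:
    - [0,-0.2,0,0,0,0,0]
    - [0,-0.1,0,0,0,0,0]

```text
time_s: 5.55
eef_pos: [584.5, 99.6, 213.3]
ee_rot: [0.993, -0.116, 0.001, 0.0]
ft_force: [8.0, -2.0, -2.5]
grip_width: -0.1
grasp_force: 4.4
```

Request:
apply_moves:
  steps:
    - [0,-0.1,0,0,0,0,0]
    - [0,0.5,0,0,0,0,0]
    - [0,1,0,-1,0,0,0]
    - [0,0,0,-4,0,0,0]
    - [0,0,0,-3,0,0,0]
    - [0,1.5,3,0,0,0,0]
    - [0,1.5,3,0,0,0,0]
    - [0,1,3,0,0,0,0]
    - [0,1,3,0,0,0,0]
    - [0,0,0,0,0,0,0]
    - [0,0,0,0,0,0,0]

```text
time_s: 6.92
eef_pos: [617.5, -31.2, 292.8]
ee_rot: [0.993, -0.116, -0.001, -0.0]
ft_force: [-0.7, 0.1, -0.4]
grip_width: 0.1
grasp_force: 0.0
```

```bash
python3 w.py
```

```text
bal xy z 49.1 -118.1 292.8 toolx yaw -0.233 z [-0.001  0.    -1.   ] t 6.925 F [-0.7  0.1 -0.4] 0.11390982766625268
```

Request:
apply_moves:
  steps:
    - [0,0,0,3,0,0,0]
    - [0,0,0,3,0,0,0]
    - [0,0,0,2,0,0,0]
    - [0,0,0,1,0,0,0]
    - [0,0,0,0,0,0,0]

```text
time_s: 7.55
eef_pos: [617.7, -31.1, 203.0]
ee_rot: [0.993, -0.116, -0.001, 0.0]
ft_force: [0.6, 0.1, -0.5]
grip_width: -0.1
grasp_force: 0.0
```

```bash
python3 w.py; python3 - <<'E'
from h import *
t=cam('top')['pixels'][60:220,170:330];s=cam('side')['pixels'][90:250,230:390]
cv2.imwrite('pics/p2.png',cv2.convertScaleAbs(cv2.resize(np.hstack([t,s]),None,fx=2.4,fy=2.4,interpolation=2),alpha=1.4))
E
```

```text
bal xy z 49.2 -117.9 203.0 toolx yaw -0.232 z [-0.001 -0.    -1.   ] t 7.55 F [ 0.6  0.1 -0.5] -0.058884115497071024
```

View pics/p2.png

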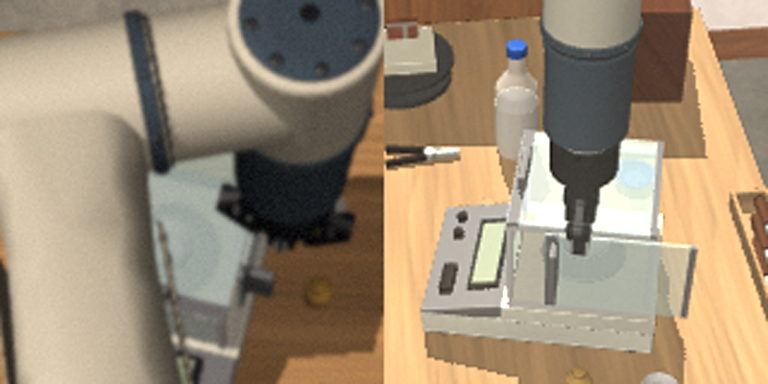

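The side view shows the top pane shut, its grip at crop (522,170), and the fingertip at (578,248) clear behind the fin at (552,240). Next I lower the tool and push.

Request:
apply_moves:
  steps:
    - [0,0,0,2,0,0,0]
    - [0,0,0,1.5,0,0,0]
    - [0,0,0,0.5,0,0,0]
    - [0,-1,0,0,0,0,0]
    - [0,-1,0,0,0,0,0]
    - [0,-1,0,0,0,0,0]
    - [0,-1,0,0,0,0,0]
    - [0,-0.8,0,0,0,0,0]
    - [0,-0.4,0,0,0,0,0]
    - [0,-0.3,0,0,0,0,0]

```text
time_s: 8.9
eef_pos: [564.4, -18.8, 163.6]
ee_rot: [0.993, -0.116, 0.0, -0.0]
ft_force: [1.2, 0.7, 2.1]
grip_width: -0.1
grasp_force: 0.8
```

```bash
python3 w.py
```

```text
bal xy z -5.4 -118.2 163.6 toolx yaw -0.233 z [ 0.001  0.    -1.   ] t 8.9 F [1.2 0.7 2.1] -0.09376559596348602
```

Request:
apply_moves:
  steps:
    - [0,-0.3,0,0,0,0,0]
    - [0,-0.2,0,0,0,0,0]
    - [0,-0.2,0,0,0,0,0]

```text
time_s: 9.28
eef_pos: [557.5, -17.2, 163.2]
ee_rot: [0.993, -0.116, -0.0, -0.0]
ft_force: [1.5, 0.3, 1.8]
grip_width: -0.2
grasp_force: 0.8
```

Request:
apply_moves:
  steps:
    - [0,-0.1,0,0,0,0,0]
    - [0,-0.1,0,0,0,0,0]

```text
time_s: 9.52
eef_pos: [556.6, -17.0, 163.3]
ee_rot: [0.993, -0.116, 0.001, 0.0]
ft_force: [8.0, -1.4, -3.6]
grip_width: 0.1
grasp_force: 3.8
```

Request:
apply_moves:
  steps:
    - [0,-0.1,0,0,0,0,0]
    - [0,0.5,0,0,0,0,0]
    - [0,1,0,-1,0,0,0]
    - [0,0,0,-4,0,0,0]
    - [0,0,0,-4,0,0,0]
    - [0,0,0,-4,0,0,0]
    - [0,-1,0,0,0,0,0]
    - [0,-3,-1.5,0,0,0,0]
    - [0,-3,-2,0,0,0,0]
    - [0,-3,-2,0,0,0,0]
    - [0,-2,-1.5,0,0,0,0]
    - [0,-1,-0.4,0,0,0,0]
    - [0,0,0,4,0,0,0]
    - [0,0,0,4,0,0,0]
    - [0,0,0,4,0,0,0]
    - [0,0,0,2,0,0,0]
    - [0,0,0,0,0,0,0]
    - [0,0,0,0,0,0,0]

```text
time_s: 11.78
eef_pos: [460.3, 81.8, 154.1]
ee_rot: [0.993, -0.116, 0.0, -0.0]
ft_force: [0.5, 0.2, 1.5]
grip_width: 0.2
grasp_force: 0.0
```

```bash
python3 w.py; python3 - <<'E'
from h import *
t=cam('top')['pixels'][100:260,170:330];s=cam('side')['pixels'][90:250,230:390]
cv2.imwrite('pics/p3.png',cv2.convertScaleAbs(cv2.resize(np.hstack([t,s]),None,fx=2.4,fy=2.4,interpolation=2),alpha=1.4))
E
```

```text
bal xy z -129.9 -44.4 154.1 toolx yaw -0.233 z [ 0.001 -0.    -1.   ] t 11.775 F [0.5 0.2 1.5] 0.18337277321546386
```

View pics/p3.png

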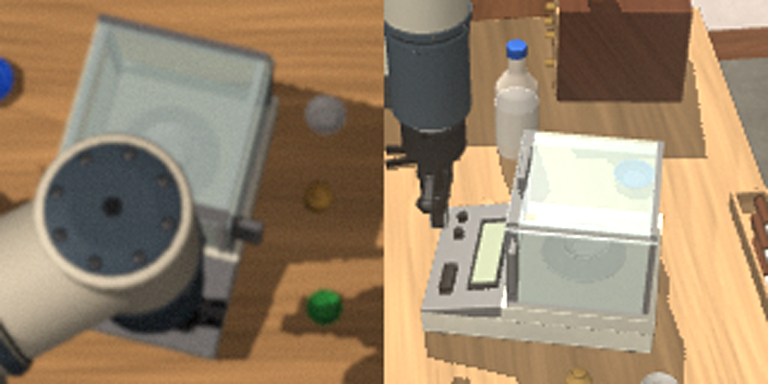

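Both panes are shut in the side view: they sit flush with the box at crop (515–660, 135–315), and the fingers stand above the tare bar.

Request:
apply_moves:
  steps:
    - [0,0.4,0,3,0,0,0]
    - [0,0,0,3,0,0,0]
    - [0,0,0,1.6,0,0,0]
    - [0,0,0,0.4,0,0,0]
    - [0,0,0,0.3,0,0,0]
    - [0,0,0,0,0,0,0]

```text
time_s: 12.62
eef_pos: [464.2, 81.3, 71.0]
ee_rot: [0.993, -0.116, 0.001, -0.0]
ft_force: [-0.0, -0.7, 0.5]
grip_width: 0.2
grasp_force: 0.0
```

```bash
python3 w.py; python3 - <<'E'
from h import *
s=cam('side')['pixels'][150:250,230:330]
cv2.imwrite('pics/p4.png',cv2.convertScaleAbs(cv2.resize(s,None,fx=4,fy=4,interpolation=2),alpha=1.4))
E
```

```text
bal xy z -126.0 -44.0 71.0 toolx yaw -0.233 z [ 0.001  0.001 -1.   ] t 12.625 F [-0.  -0.7  0.5] 0.20474254961172816
```

View pics/p4.png

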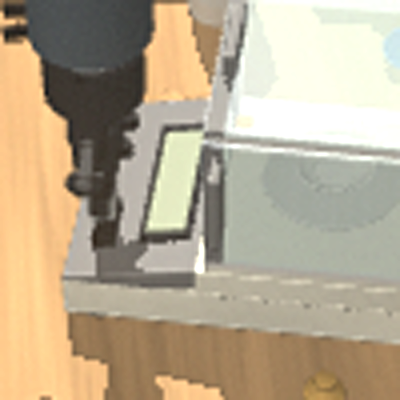

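The crop shows the fingertip right over the tare bar at (103,235), with the small keys off to the far side.

Request:
apply_moves:
  steps:
    - [0,0,0,0.3,0,0,0]
    - [0,0,0,0.3,0,0,0]
    - [0,0,0,0.2,0,0,0]
    - [0,0,0,0.2,0,0,0]

```text
time_s: 13.18
eef_pos: [464.1, 81.0, 60.6]
ee_rot: [0.993, -0.116, 0.0, 0.0]
ft_force: [0.9, -1.3, 4.2]
grip_width: 0.1
grasp_force: 1.7
```

Request:
apply_moves:
  steps:
    - [0,0,0,0.2,0,0,0]
    - [0,0,0,0.1,0,0,0]

```text
time_s: 13.42
eef_pos: [464.6, 80.9, 58.6]
ee_rot: [0.993, -0.116, 0.001, 0.0]
ft_force: [-4.6, -1.8, 15.5]
grip_width: -0.2
grasp_force: 8.2
```

15 N, well past the 4.5 N needed, so the bar is on its stop. I hold it briefly, then let go.

Request:
apply_moves:
  steps:
    - [0,0,0,0,0,0,0]
    - [0,0,0,0,0,0,0]
    - [0,0,0,-0.4,0,0,0]
    - [0,0,0,-0.6,0,0,0]
    - [0,0,0,-2,0,0,0]
    - [0,0,0,-4,0,0,0]
    - [0,0,0,-5,0,0,0]
    - [0,-4,0,-3,0,0,0]
    - [0,-5,0,0,0,0,0]
    - [0,-5,0,0,0,0,0]
    - [0,0,0,0,0,0,0]
    - [0,0,0,0,0,0,0]

```text
time_s: 14.92
eef_pos: [327.6, 113.6, 207.4]
ee_rot: [0.993, -0.116, 0.0, -0.0]
ft_force: [0.6, 0.9, 0.5]
grip_width: 0.3
grasp_force: 0.0
```

```bash
python3 w.py; python3 - <<'E'
from h import *
t=cam('top')['pixels'][80:260,150:330];s=cam('side')['pixels'][110:290,220:400]
cv2.imwrite('pics/p5.png',cv2.convertScaleAbs(cv2.resize(np.hstack([t,s]),None,fx=2.2,fy=2.2,interpolation=2),alpha=1.4))
E
```

```text
bal xy z -266.4 -44.1 207.4 toolx yaw -0.232 z [ 0.  0. -1.] t 14.925 F [0.6 0.9 0.5] 0.29334727636082203
```

View pics/p5.png

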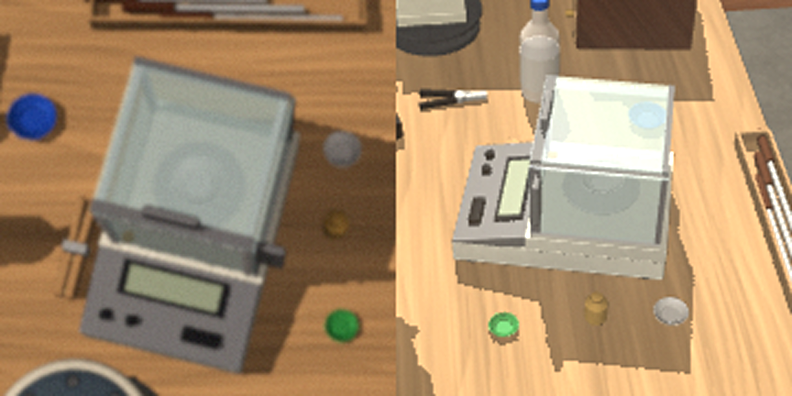

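Both panes are shut: top grip at (172,215), side grip at (272,255), no glass sticking out behind. The tare bar at (202,337) is up, the dish is on the pan and everything else is in place.

```bash
python3 -c "
from station import arm
print(arm.finish_job())"
```

```text
the job is handed in; nothing more can be done
None
```

I pushed both panes shut, pressed the tare bar to its stop and let it go. The last picture shows the dish still on the pan and nothing else disturbed. The job is handed in at about 15 s on the robot's clock; no verdict came back.

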